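# Clip the turntable onto its spindle with the fork pusher

## Robot

A 6-joint arm with a two-finger parallel gripper is mounted at the origin on a cart in front of the work surface, level with it; the furniture and walls round the work are solid. World frame = base frame: x ahead of the robot, y to its left, z up, the work surface at z = 0. Lengths are in mm, angles in degrees, forces in N, time in s.
With the tool pointing down it reaches from about 300 to 850 mm from the base axis. Payload 4.2 kg.
Tool frame: the origin (TCP) lies at the very end of the fingers, on their centre line; the grasp point (between the pads) lies 19 mm behind it (env.grip_point_offset is the distance from the TCP to the grasp point, in mm); z points along the fingers, y is the line along which they close (so a half turn about z gives the same grasp; the last joint's range is limited). The gripper opens to 91 mm and grips with 3 to 60 N. Pads are 32 mm wide; open, the fingers measure 118 mm over their backs; the gripper's body (76 mm by 178 mm) begins 60 mm behind the grasp point.
Start: joints at [68.755, 18.312, 89.639, -0, 72.044, -1.146], TCP at [197.601, 539.997, 213.976] pointing down, gripper open.
Joint ranges: [-177.97, 177.97], [-48.28, 115.42], [12.27, 149.76], [-77.06, 257.06], [2.81, 150.46], [-146.56, 146.56]. Speed limits (degrees/s): [147.25, 147.25, 180, 180, 180, 180].

## Interface

Orientations are given as [roll, pitch, yaw] about the fixed x, y, z axes, in that order (R = Rz(yaw) Ry(pitch) Rx(roll)).
In Python, from workcell import env gives the robot as it stands. The module is installed in compiled form; this text tells all that it offers.
- The arm moves only by the tool arm_command, never from a script. Its argument "rows" is a list of rows, each an object with "delta_pos": the shift along the tool's x, y, z in mm, a list of three; "roll": the turn about the tool's z in units of 5 degrees (1.0 is 5 degrees); "jaw": the opening in per cent of the stroke, from 0 (shut) to 100 (fully open). A call has 1 to 20 rows; each row is the pose to reach, as a shift and turn from the pose commanded when the call began, along the tool's axes at that moment; what a row does not reach only later rows make up. A row lasts 1/12 s, in which the tool goes at most 41.7 mm and 7.16 degrees, less where a joint would pass 70% of its speed; a pose out of reach is approached as far as the arm can. A call with a gripper value outside its range is refused whole. The fingers move at their own pace and stop on an object; "squeeze" is the grip in N (left out, the last holds). Time passes only in rows, so rows that repeat a pose let the fingers close. It gives the time, the measured TCP pose, the force, the opening and the grip force at its end, in the units of the state.
- env.state(): the state, without advancing time (a new reading comes with each control period).
- env.grab_frame(name): name is "side" or "top" or "wrist"; returns a dict with "img" (400x640x3 uint8, blue, green, red), "z_map" (400x640 float32, mm along the optical axis (not along the pixel's ray), 0 where there is no reading), "fov_y" (degrees; the focal length in pixels is half the picture's height over the tangent of half this angle, whatever the lens; pixels are square), "cx", "cy" (the principal point, pixels), "R" (3x3) and "t" (3): a world point X has camera coordinates R X + t; the wrist camera has in their place "T_tool_cam" (4x4, takes a point from camera to tool coordinates, whose origin is the TCP and whose axes are the flange's). Camera axes: x right, y down, z forward; pixel columns grow to the right and rows downward; lengths in mm; the calibration is good to about 2 mm. The wrist camera is an equidistant fisheye: a pixel r from the principal point sees the ray r / f radians off the axis. A picture is of the moment at which its call begins: read the wrist's pose just before it.
- env.job_done(): hands the job in; it is judged then, once.
The state is a dict: "time_s": time; "qpos": joint angles; "qvel": joint speeds; "effort": joint torques, N m; "ee_pos": TCP position; "ee_rot": TCP orientation; "force": force on the tool from outside, world axes, zero at the start; "torque": the same for the moment, N m; "gripper_width": finger opening in mm; "gripper_force": force on a finger pad.
Only numpy, scipy, OpenCV 4.12 (cv2) and the standard library are available. Lean on these libraries where they do the work, as an engineer would, in place of code of your own. Each camera call takes 0.05 s, during which the arm holds its last target. There are 200 camera calls.

## Task

Fasten the wooden turntable: pick the split spring clip out of the tray (leave the closed spacer ring and the spoon in it) and lay it flat on the turntable in front of the spindle, open mouth towards the spindle but not yet on it, and let go. Then take the fork pusher from its board and push the clip sideways with it into the spindle's groove until it snaps fully home; the clip must be driven on by the fork, not by the fingers. Finally lay the fork back flat on the middle of its board, and leave the things standing on the turntable where they are.

Things in the scene. Friction and masses are not known exactly. Their poses are not given: they have to be found in the camera images.
- clip: Split steel spring clip lying flat, a C seen from above, 83 mm long, 60 mm wide, 12 mm thick, 90 g. Origin: on its underside at the centre of its throat, where the spindle's axis lies when it is home. x points out of the open mouth, z up. Two sprung jaws run to x = 33 mm; their flared tips are about 37 mm apart; at x = 12 mm they narrow to a 20 mm gap that springs open over the 26 mm groove.
- clip_fin (a point): Middle of the top of the clip's upright grip fin, at x = -37, y = 0, z = 44 mm in the clip's frame. The fin is 26 mm long along the clip's x, 14 mm thick in y, and stands 32 mm above the 12 mm thick clip: grasp it from above, across y, about 10 mm below its top.
- clip_back (a point): Middle of the clip's flat rear face, at x = -36 mm in the clip's frame, 6 mm above the underside. The face is 60 mm wide, 12 mm high; the fork's tines press on it either side of a tail, 14 mm wide, that carries the fin and reaches 14 mm further back.
- clip_jaw_l (a joint): Opening of the clip's left (+y) jaw, rad: 0 closed (at rest and again when home), about 0.1 while it passes over the groove. Spring 1.5 N m/rad; snapping the clip on takes a push of roughly 8 N.
- clip_jaw_r (a joint): The same for the right (-y) jaw.
- spacer: Closed steel ring, 60 mm outside, 40 mm inside, 12 mm thick, with the same upright fin as the clip but no split: not wanted, stays in the tray. Origin: centre of the ring's underside.
- spoon: Steel spoon, 188 mm long, lying along the tray's far side; stays in the tray. Origin: under its centre.
- tray: Fixed white open tray, 200 mm (x) by 240 mm (y), 35 mm high, walls and floor 5 mm, to the right of the turntable; it and the tool board lie side by side in either order. Origin: centre of its underside. The clip and the spacer lie on its floor, one in each half, in either order.
- turntable: Fixed round wooden turntable, 240 mm across, flat top 25 mm above the worktop; it does not turn. Origin: centre of its underside. A steel spindle stands in its middle; a yellow-capped spice jar and a salt shaker stand on the half away from the robot; the half near the robot is free.
- spindle (a point): Point on the upright spindle's axis, level with the turntable's top. The groove is 26 mm in diameter, from the top surface to 16 mm above it; over it is a collar, 36 mm in diameter, up to 58 mm above the top surface. So the clip goes on only sideways, sliding flat on the turntable; any horizontal direction serves.
- fork: Fork pusher lying on its board, 147 mm long, 50 mm wide, about 140 g. Origin: level with its underside, under the middle of its grip; x points to the tines, z up. Flat steel fork, 8 mm thick: two tines, each 14 mm wide, 22 mm apart inside (slot from x = 62 to 92 mm), that pass either side of the clip's tail and fin. A peg under the handle keeps it level.
- fork_grip (a point): Where to grasp the fork, 30 mm above its origin: the wooden handle, along x from -55 to 27 mm, 22 mm wide in y, 18 to 40 mm above the fork's underside; grasp it from above, across y.
- fork_tip (a point): Middle between the ends of the two tines, 92 mm ahead (x) of the fork's origin and 4 mm above its underside.
- tool_board: Fixed dark wooden board, 230 mm (x) by 100 mm (y), 14 mm thick, beside the tray, on either side of it; the fork lies along it. Origin: centre of its underside.
- yellow_spice: Spice jar with yellow cap, 44 mm across, 100 mm high, on the turntable; origin under its centre. Leave it.
- shaker: Salt shaker, 44 mm across, 90 mm high, on the turntable; origin under its centre. Leave it.

How it is judged:
By the outcome, as a careful person would: the job done as asked, in the order asked, and still so for the second after the job is handed in, with the robot touching nothing.
It also fails if it takes over 72 s, if anything falls off the work surface, if the arm or the gripper's body presses on something with over 40 N, if the wrist force passes 120 N, or if a joint passes its speed limit or range.

## Working session

There is one attempt and no reset: what is moved stays moved. The work goes in short steps, Python scripts to look and compute and a tool call to move; the robot and the scene stay as the last step left them, time stands still between calls to the robot, and variables do not carry over. Pictures are saved under pics/ and viewed, at most 12 in all, crops included, and the job is handed in when it is done.

Besides the shell and the picture viewer there is one more tool, called as name([rows], argument=value, ...), one row to a line, values as JSON. arm_command: Moves the arm, as the interface text tells. Its arguments: {"type":"object","properties":{"rows":{"type":"array"},"squeeze":{"type":"number"}},"required":["rows"]}

```bash
mkdir -p pics && cat > h.py <<'E'
import numpy as np, cv2
from workcell import env
def grab(n):
    s=env.state(); f=env.grab_frame(n); np.savez(f'{n}.npz',ee_pos=s['ee_pos'],ee_rot=s['ee_rot'],**f); return f
def load(n): return dict(np.load(f'{n}.npz'))
def foc(f): return 200/np.tan(np.radians(float(f['fov_y']))/2)
def pts(f):
    v,u=np.mgrid[0:400,0:640]; z=f['z_map']; k=foc(f)
    P=np.stack([(u-f['cx'])/k*z,(v-f['cy'])/k*z,z],-1)
    W=(P-f['t'])@f['R']; W[z==0]=np.nan; return W
E
python3 - <<'E'
from h import *
for n in('top','side'):
    f=grab(n); cv2.imwrite(f'pics/{n}1.png',f['img']); print(n,foc(f),f['cx'],f['cy'],f['R'],f['t'])
print(env.state())
E
```

```text
top 365.787325402731 322.1643163376092 190.5641993530771 [[ 0.01113987 -0.99993005 -0.00397436]
 [-0.99549014 -0.01071577 -0.0942579 ]
 [ 0.09420872  0.00500645 -0.99553988]] [ -49.6183081   609.69031379 1373.65231933]
side 514.6994717697627 326.84594869407385 212.63772531989633 [[ 0.33796733 -0.94097442 -0.0185804 ]
 [-0.61724763 -0.20670551 -0.75912989]
 [ 0.71048114  0.26802981 -0.65067394]] [-244.45259515  387.53917327 1186.28216264]
{'time_s': 0.1, 'qpos': array([ 6.87551720e+01,  1.83489267e+01,  8.96992690e+01, -2.42987780e-03,
        7.20438673e+01, -1.14671596e+00]), 'qvel': array([ 0.11485225, -0.10311252, -0.18313694,  0.0804626 ,  0.07239915,
        0.0199622 ]), 'effort': array([-1.44472819e-03, -4.13334811e+01, -2.32512295e+01,  7.28216046e-02,
        4.20843449e-02, -5.60751062e-05]), 'ee_pos': array([197.44320093, 539.55961479, 213.19584011]), 'ee_rot': array([-1.79907909e+02,  4.67434065e-04,  1.59902639e+02]), 'force': array([-0.1062533 , -0.6344729 ,  1.02516882]), 'torque': array([-0.05693606, -0.0222532 ,  0.0118357 ]), 'gripper_force': 0.0, 'gripper_width': 91.62412683507186}
```

View pics/top1.png

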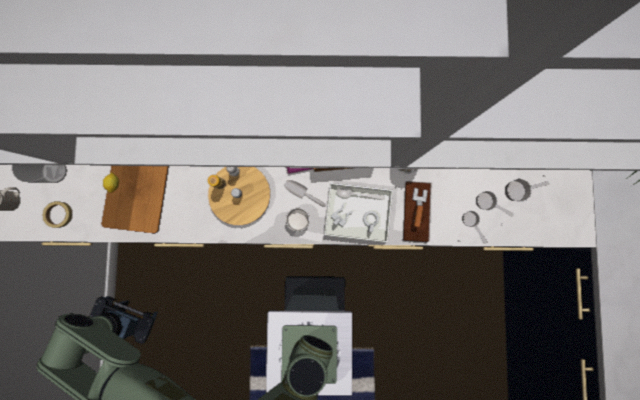

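The top view shows the turntable at (239,195), the tray at (357,212) with the clip on its left (~338,218) and the spacer on its right (~370,217), and the board with the fork at (418,210), tines up (away from the robot).

```bash
python3 - <<'E'
from h import *
f=load('top'); W=pts(f)
c=f['img'][155:250,200:450]; cv2.imwrite('pics/top_c.png',cv2.resize(c,None,fx=3.2,fy=3.2,interpolation=cv2.INTER_CUBIC))
for u,v in [(239,195),(236,192),(250,205),(357,212),(338,218),(371,217),(418,210),(421,195),(417,222)]: print((u,v),W[v,u].round(1))
E
```

```text
(239, 195) [585.8 264.2  77.8]
(236, 192) [596.2 274.1  84. ]
(250, 205) [551.9 232.5  27.4]
(357, 212) [ 530.5 -179.     2.9]
(338, 218) [ 505.6 -103.7   45.4]
(371, 217) [ 511.6 -232.6    7.8]
(418, 210) [ 538.7 -402.9   52.1]
(421, 195) [ 598.3 -424.6   16. ]
(417, 222) [ 493.8 -398.1   53.9]
```

View pics/top_c.png

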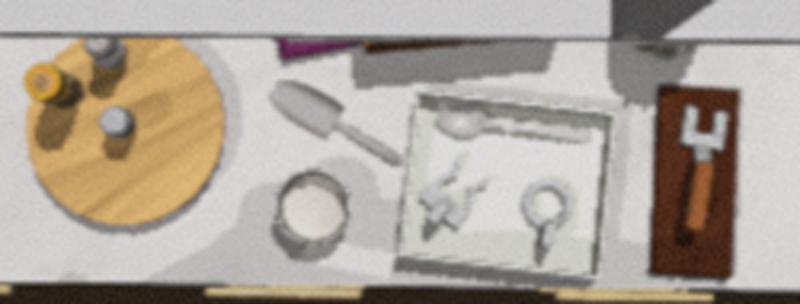

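View pics/side1.png

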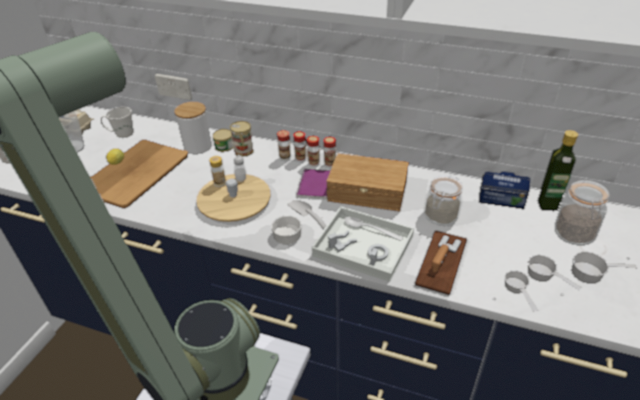

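The crop shows the clip at (445,200), mouth pointing up-right and tail/fin down-left, with the spacer at (545,210) and the spoon along the far side. The spindle is at (117,122), the yellow jar at (45,83), the shaker at (103,50), and the fork at (703,165) with its tines up. The side view agrees. I'll move over the clip for a wrist look.

arm_command([
  {"delta_pos":[-508,-506,0],"roll":5,"jaw":100},
  {"delta_pos":[-508,-506,0],"roll":5,"jaw":100},
  {"delta_pos":[-508,-506,0],"roll":5,"jaw":100},
  {"delta_pos":[-508,-506,0],"roll":5,"jaw":100},
  {"delta_pos":[-508,-506,0],"roll":5,"jaw":100},
  {"delta_pos":[-508,-506,0],"roll":5,"jaw":100},
  {"delta_pos":[-508,-506,0],"roll":5,"jaw":100},
  {"delta_pos":[-508,-506,0],"roll":5,"jaw":100},
  {"delta_pos":[-508,-506,0],"roll":5,"jaw":100},
  {"delta_pos":[-508,-506,0],"roll":5,"jaw":100},
  {"delta_pos":[-508,-506,0],"roll":5,"jaw":100},
  {"delta_pos":[-508,-506,0],"roll":5,"jaw":100},
  {"delta_pos":[-508,-506,0],"roll":5,"jaw":100},
  {"delta_pos":[-508,-506,0],"roll":5,"jaw":100},
  {"delta_pos":[-508,-506,0],"roll":5,"jaw":100},
  {"delta_pos":[-508,-506,0],"roll":5,"jaw":100},
  {"delta_pos":[-508,-506,0],"roll":5,"jaw":100},
  {"delta_pos":[-508,-506,0],"roll":5,"jaw":100},
  {"delta_pos":[-508,-506,0],"roll":5,"jaw":100},
  {"delta_pos":[-508,-506,0],"roll":5,"jaw":100},
])

```text
time_s: 1.77
ee_pos: [500.1, -109.4, 213.3]
ee_rot: [-180.0, -0.1, 134.8]
force: [-0.4, 0.5, 0.6]
gripper_width: 91.1
gripper_force: 0.0
```

```bash
cat >> h.py <<'E'
from scipy.spatial.transform import Rotation as Ro
def wpts(f):
    v,u=np.mgrid[0:400,0:640]; z=f['z_map'].astype(float); k=foc(f)
    x=u-f['cx'];y=v-f['cy'];r=np.hypot(x,y)+1e-9;th=r/k
    s=np.tan(th)*z; P=np.stack([x/r*s,y/r*s,z],-1)
    T=f['T_tool_cam']; P=P@T[:3,:3].T+T[:3,3]
    W=P@Ro.from_euler('xyz',f['ee_rot'],degrees=True).as_matrix().T+f['ee_pos']; W[(z==0)|(th>1.45)]=np.nan; return W
E
python3 - <<'E'
from h import *
f=grab('wrist'); f=load('wrist'); cv2.imwrite('pics/w1.png',f['img']); W=wpts(f)
print(f['ee_pos'],f['ee_rot'],foc(f),f['T_tool_cam'])
for m in ((4,12),(30,40),(44,54)):
    s=(W[...,2]>m[0])&(W[...,2]<m[1]); print(m,s.sum(),np.nanmin(W[s],0),np.nanmax(W[s],0))
E
```

```text
[ 500.07500833 -109.40124637  213.27712478] [-1.79976432e+02 -1.32702522e-01  1.34832392e+02] 309.70691628693146 [[ 3.77296041e-04 -9.61304503e-01 -2.75487766e-01  7.67819396e+01]
 [ 9.99999806e-01  4.99405848e-04 -3.73102314e-04  1.96129058e-01]
 [ 4.96245136e-04 -2.75487572e-01  9.61304505e-01 -1.69867103e+02]
 [ 0.00000000e+00  0.00000000e+00  0.00000000e+00  1.00000000e+00]]
(4, 12) 18779 [  137.20669699 -1571.36691992     4.0000881 ] [975.54880135 395.52518327  11.99858237]
(30, 40) 4241 [  157.82652664 -1726.85041385    30.00101025] [974.04236713 363.91579522  39.99733681]
(44, 54) 1271 [  166.42146015 -1759.52285243    44.00579365] [974.34682283 353.60087797  53.98958128]
```

View pics/w1.png

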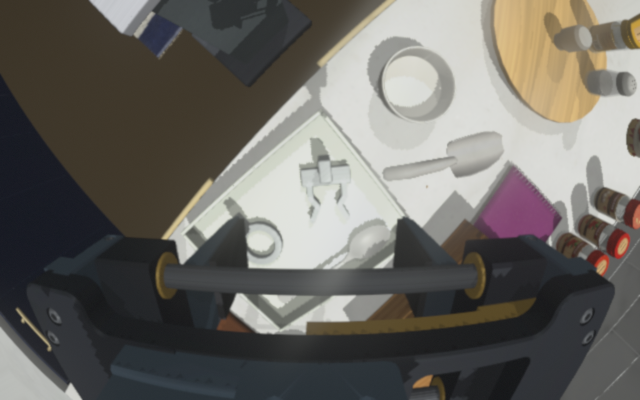

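The wrist picture shows the clip at (325,180), jaws pointing down to (330,215) and fin at (322,150); the spacer is at (262,240). The yaw is close to right already. I'll measure from the depth.

```bash
python3 - <<'E'
from h import *
f=load('wrist'); W=wpts(f); I=f['img']
c=I[100:250,240:420]; cv2.imwrite('pics/w1c.png',cv2.resize(c,None,fx=4,fy=4,interpolation=cv2.INTER_CUBIC))
v,u=np.mgrid[0:400,0:640]
R=(u>290)&(u<360)&(v>140)&(v<225)
fl=(u>330)&(u<380)&(v>150)&(v<170); print('floor near',np.nanmedian(W[150:170,300:312],(0,1)),np.nanmedian(W[225:240,310:340],(0,1)))
fin=R&(W[...,2]>40)&(W[...,2]<56); print('fin',fin.sum(),np.median(W[fin],0),u[fin].min(),u[fin].max(),v[fin].min(),v[fin].max())
P=W[fin][:,:2].astype(np.float32); print(cv2.minAreaRect(P))
b=R&(W[...,2]>12)&(W[...,2]<22); P=W[b][:,:2].astype(np.float32); print('body',b.sum(),cv2.minAreaRect(P),np.median(W[b],0))
for p in [(320,115),(300,128),(350,145),(370,175),(395,205)]: print(p,W[p[1],p[0]].round(1))
np.set_printoptions(linewidth=250)
print(W[150:225:4,296:360:4,2].round(0))
E
```

```text
floor near [ 474.62879237 -109.6978558     4.40744762] [ 559.40931319 -161.11824693    4.24682439]
fin 298 [495.0844777  -97.52574342  47.851572  ] 318 332 159 183
((495.70196533203125, -98.12319946289062), (14.68420124053955, 26.913724899291992), 50.04656219482422)
body 1179 ((518.0765991210938, -116.40068054199219), (60.6626091003418, 83.27670288085938), 51.49755096435547) [ 515.08618699 -116.15947633   16.12871068]
(320, 115) [448.6 -58.1   5.1]
(300, 128) [442.8 -84.1  33.2]
(350, 145) [496.5 -57.9  33. ]
(370, 175) [537.8 -65.5  34. ]
(395, 205) [586.  -68.6  35.1]
[[ 4.  4.  4.  5.  5.  5.  3.  4.  6.  4.  5.  4.  4.  4. 34. -2.]
 [ 4.  4.  4.  3.  6.  5.  5.  4.  2.  4.  5.  4.  4.  5. 34. 33.]
 [ 4.  4.  3.  4.  5.  4. 31. 36. 37.  4.  4.  4.  5.  5.  4.  4.]
 [ 4.  3.  5.  5. nan  4. 45. 49. 48.  4.  4.  4.  5.  4.  4.  5.]
 [ 4.  5.  5.  5.  4.  4. 48. 47. 49.  7. 10. 13. 15. 17.  4.  4.]
 [ 2. 14. 16. 17. 16. 15. 49. 47. 48. 16. 15. 16. 15. 16.  4.  4.]
 [ 4.  6. 17. 14. 16. 17. 49. 48. 48. 17. 16. 17. 18. 16.  4.  5.]
 [ 4.  5. 17. 16. 15. 17. 48. 47. 48. 16. 16. 16. 16. 16.  4.  3.]
 [ 3.  4. 15. 16. 16. 16. 17. 48. 47. 16. 15. 17. 16. 16.  4.  4.]
 [ 5.  5. 15. 16. 16.  5.  4.  2.  3.  3.  4.  5. 15.  4.  3.  4.]
 [ 4.  6.  5. 17.  9.  4.  5.  4.  3.  5.  4.  4. 16.  4.  5.  5.]
 [ 5.  5.  5. 15. 17.  5.  3.  4.  4.  3.  4.  4. 17.  5.  4.  4.]
 [ 6.  4.  6.  5. 16. nan  4.  3.  5.  4.  4. 16. 15.  3.  5.  3.]
 [ 4.  4.  5.  4. 16. 14.  4.  4.  4.  5.  5. 17. 16.  3.  5.  3.]
 [ 4.  4.  4.  5.  5. 17. 16.  5.  5.  4.  5. 16.  5.  5.  4.  6.]
 [nan  4.  4.  4.  8. 16.  3.  5.  5.  4.  4. 16. 15.  4.  4.  4.]
 [ 4.  4.  4.  5. 16. 16.  4.  3.  5.  3.  5.  4. 15. 17.  4.  5.]
 [ 5.  5.  6.  3. 16. 16.  4.  5.  3.  4.  4.  4. 17. 17.  5.  3.]
 [ 4.  5.  3.  4. 17.  5.  3.  4.  4.  4.  5.  3.  4.  3.  5.  4.]]
```

View pics/w1c.png

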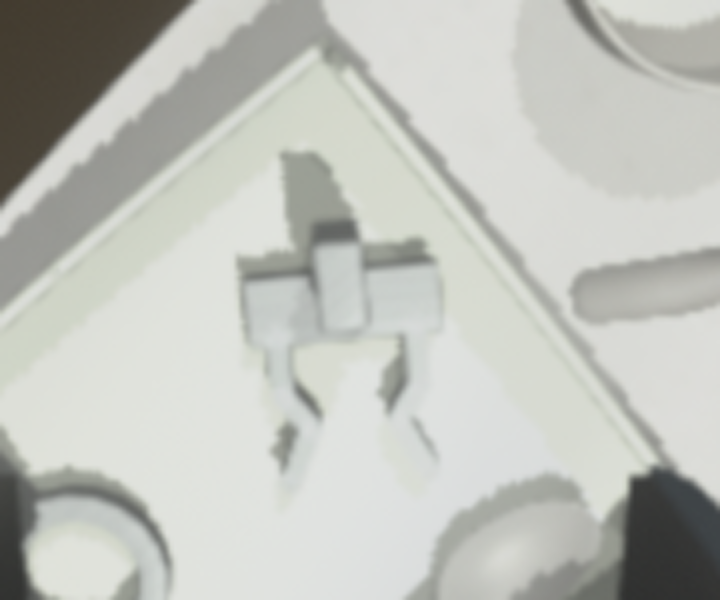

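arm_command([
  {"delta_pos":[11,4.7,40],"roll":-1.2,"jaw":31},
  {"delta_pos":[11,4.7,80],"roll":-1.2,"jaw":31},
  {"delta_pos":[11,4.7,105],"roll":-1.2,"jaw":31},
  {"delta_pos":[11,4.7,115],"roll":-1.2,"jaw":31},
  {"delta_pos":[11,4.7,125],"roll":-1.2,"jaw":31},
  {"delta_pos":[11,4.7,135],"roll":-1.2,"jaw":31},
  {"delta_pos":[11,4.7,155],"roll":-1.2,"jaw":31},
  {"delta_pos":[11,4.7,170],"roll":-1.2,"jaw":31},
  {"delta_pos":[11,4.7,182],"roll":-1.2,"jaw":31},
  {"delta_pos":[11,4.7,189],"roll":-1.2,"jaw":31},
  {"delta_pos":[11,4.7,192],"roll":-1.2,"jaw":31},
  {"delta_pos":[11,4.7,192],"roll":-1.2,"jaw":31},
])

```text
time_s: 2.82
ee_pos: [496.8, -98.6, 22.1]
ee_rot: [180.0, 0.0, 140.9]
force: [-0.5, -0.0, -0.5]
gripper_width: 28.3
gripper_force: 0.0
```

arm_command([
  {"delta_pos":[0,0,0],"roll":0,"jaw":0},
  {"delta_pos":[0,0,0],"roll":0,"jaw":0},
  {"delta_pos":[0,0,0],"roll":0,"jaw":0},
  {"delta_pos":[0,0,0],"roll":0,"jaw":0},
  {"delta_pos":[0,0,0],"roll":0,"jaw":0},
], squeeze=30)

```text
time_s: 3.23
ee_pos: [497.0, -98.8, 22.8]
ee_rot: [179.9, 0.1, 140.9]
force: [0.1, 0.9, 5.3]
gripper_width: 13.6
gripper_force: 30.0
```

```bash
python3 - <<'E'
from h import *
from scipy.optimize import least_squares
# spindle and turntable from both fixed cameras and wrist1
def circ(P):
    r=least_squares(lambda p:np.hypot(P[:,0]-p[0],P[:,1]-p[1])-p[2],[*P.mean(0)[:2],50],loss='soft_l1'); return r.x.round(1),len(P)
for n in('top','side'):
    f=load(n);W=pts(f)
    N=np.hypot(W[...,0]-585,W[...,1]-262)
    m=(N<160)&(W[...,2]>18)&(W[...,2]<32); M=m.astype(np.uint8); M=cv2.morphologyEx(M,cv2.MORPH_CLOSE,np.ones((15,15)))
    c=max(cv2.findContours(M,0,1)[0],key=cv2.contourArea)[:,0]; P=W[c[:,1],c[:,0]]; P=P[abs(P[:,2]-25)<8]
    print(n,'table',circ(P),np.median(W[m][:,2]))
    m=(N<60)&(W[...,2]>76)&(W[...,2]<88); print(' spindle top pts',m.sum(),W[m].mean(0).round(1),W[m].min(0).round(1),W[m].max(0).round(1))
    m=(N<130)&(W[...,2]>105)&(W[...,2]<130); print(' jars',W[m].min(0).round(1),W[m].max(0).round(1))
E
```

```text
top table (array([595.1, 276.9, 117.4]), 150) 25.341746874311887
 spindle top pts 65 [594.8 276.1  81.6] [578.  260.6  76.2] [611.3 293.   87.6]
 jars [614.4 275.4 105.4] [685.3 367.3 129.7]
side table (array([594.5, 276.1, 117.6]), 149) 26.509900192668105
 spindle top pts 64 [592.6 274.2  81.7] [576.  259.4  76.4] [609.  293.2  86.7]
 jars [611.8 277.  105.3] [693.  366.2 130. ]
```

arm_command([
  {"delta_pos":[0,0,-10],"roll":0,"jaw":0},
  {"delta_pos":[0,0,-40],"roll":0,"jaw":0},
  {"delta_pos":[0,0,-80],"roll":0,"jaw":0},
  {"delta_pos":[20,24,-115],"roll":-1,"jaw":0},
  {"delta_pos":[45,55,-130],"roll":-2,"jaw":0},
  {"delta_pos":[70,85,-130],"roll":-3,"jaw":0},
  {"delta_pos":[95,116,-130],"roll":-4,"jaw":0},
  {"delta_pos":[120,147,-130],"roll":-5,"jaw":0},
  {"delta_pos":[145,178,-130],"roll":-6,"jaw":0},
  {"delta_pos":[170,208,-130],"roll":-7,"jaw":0},
  {"delta_pos":[195,239,-130],"roll":-7.8,"jaw":0},
  {"delta_pos":[220,270,-130],"roll":-7.8,"jaw":0},
  {"delta_pos":[233,285,-130],"roll":-7.8,"jaw":0},
  {"delta_pos":[237.5,290.5,-130],"roll":-7.8,"jaw":0},
  {"delta_pos":[237.5,290.5,-130],"roll":-7.8,"jaw":0},
  {"delta_pos":[237.5,290.5,-130],"roll":-7.8,"jaw":0},
])

```text
time_s: 4.57
ee_pos: [494.8, 275.8, 151.9]
ee_rot: [-179.9, -0.0, 179.9]
force: [-0.8, -1.0, -0.8]
gripper_width: 13.8
gripper_force: 30.0
```

```bash
python3 - <<'E'
from h import *
grab('wrist'); f=load('wrist'); cv2.imwrite('pics/w2.png',f['img']); W=wpts(f); print(f['ee_pos'],f['ee_rot'])
T=f['T_tool_cam']
N=np.hypot(W[...,0]-594.7,W[...,1]-276.3)
m=(N<50)&(W[...,2]>75)&(W[...,2]<90); print('spindle',m.sum(),W[m].mean(0) if m.any() else 0,W[m].min(0),W[m].max(0))
m=(N<115)&(W[...,2]>15)&(W[...,2]<35); print('table z',np.median(W[m][:,2]))
m=(W[...,2]>f['ee_pos'][2]-35)&(W[...,2]<f['ee_pos'][2]-2)&(np.hypot(W[...,0]-496,W[...,1]-276)<70);P=W[m]; print('clip',len(P),np.median(P,0),P.min(0),P.max(0)); print(cv2.minAreaRect(P[:,:2].astype(np.float32)))
E
```

```text
[494.84776775 275.75552278 151.90450199] [-1.79933683e+02 -4.15066511e-02  1.79927225e+02]
spindle 608 [594.63032026 275.82598919  80.27678261] [582.12399484 262.13522247  75.19488445] [611.17702588 288.14096559  83.34282719]
table z 24.151745315277978
clip 460 [493.69038128 274.99245051 142.81393345] [479.57710798 245.10550674 132.43289823] [498.09721293 305.3887209  149.82495247]
((488.7445983886719, 275.2037048339844), (18.39046859741211, 60.289390563964844), 0.3001154661178589)
```

View pics/w2.png

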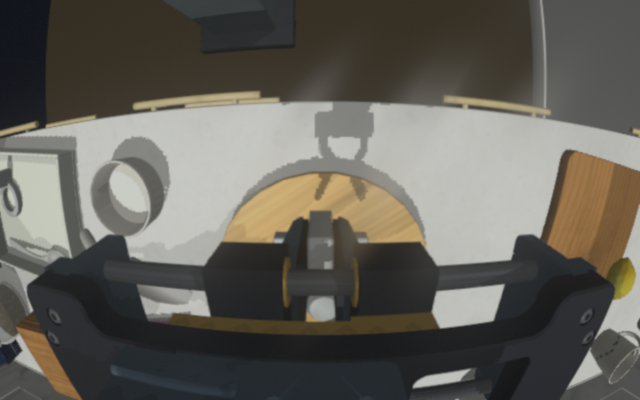

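The clip hangs straight, with its fin between the pads at (320,225) and the spindle top in line at (320,308). Lowering it onto the turntable.

arm_command([
  {"delta_pos":[-0.5,-0.3,30],"roll":0,"jaw":0},
  {"delta_pos":[-0.5,-0.3,60],"roll":0,"jaw":0},
  {"delta_pos":[-0.5,-0.3,85],"roll":0,"jaw":0},
  {"delta_pos":[-0.5,-0.3,97],"roll":0,"jaw":0},
  {"delta_pos":[-0.5,-0.3,103],"roll":0,"jaw":0},
  {"delta_pos":[-0.5,-0.3,107],"roll":0,"jaw":0},
  {"delta_pos":[-0.5,-0.3,108.5],"roll":0,"jaw":0},
  {"delta_pos":[-0.5,-0.3,108.5],"roll":0,"jaw":0},
  {"delta_pos":[-0.5,-0.3,108.5],"roll":0,"jaw":0},
])

```text
time_s: 5.37
ee_pos: [496.5, 276.4, 44.5]
ee_rot: [179.9, 0.1, 179.9]
force: [-0.2, -0.2, -0.8]
gripper_width: 13.8
gripper_force: 30.0
```

arm_command([
  {"delta_pos":[0,0,1.2],"roll":0,"jaw":0},
  {"delta_pos":[0,0,1.2],"roll":0,"jaw":0},
  {"delta_pos":[0,0,1.2],"roll":0,"jaw":40},
  {"delta_pos":[0,0,1.2],"roll":0,"jaw":40},
  {"delta_pos":[0,0,1.2],"roll":0,"jaw":40},
  {"delta_pos":[0,0,-10],"roll":0,"jaw":40},
  {"delta_pos":[0,0,-40],"roll":0,"jaw":60},
  {"delta_pos":[0,0,-80],"roll":0,"jaw":80},
  {"delta_pos":[0,0,-120],"roll":0,"jaw":100},
  {"delta_pos":[20,0,-150],"roll":0,"jaw":100},
  {"delta_pos":[50,0,-160],"roll":0,"jaw":100},
  {"delta_pos":[60,0,-160],"roll":0,"jaw":100},
  {"delta_pos":[60,0,-160],"roll":0,"jaw":100},
])

```text
time_s: 6.45
ee_pos: [433.9, 276.3, 204.1]
ee_rot: [180.0, 0.0, 180.0]
force: [-0.4, -0.5, -0.4]
gripper_width: 80.3
gripper_force: 0.0
```

```bash
python3 - <<'E'
from h import *
grab('wrist'); f=load('wrist'); W=wpts(f); print(f['ee_pos'],f['ee_rot'])
m=(W[...,2]>31)&(W[...,2]<42)&(abs(W[...,0]-520)<70)&(abs(W[...,1]-276)<45);P=W[m];print(len(P),P.min(0),P.max(0),np.median(P,0),cv2.minAreaRect(P[:,:2].astype(np.float32)))
m=(W[...,2]>62)&(W[...,2]<76)&(abs(W[...,0]-495)<40)&(abs(W[...,1]-276)<25);P=W[m];print('fin',np.median(P,0),cv2.minAreaRect(P[:,:2].astype(np.float32)))
m=(W[...,2]>76)&(W[...,2]<90)&(abs(W[...,0]-595)<40)&(abs(W[...,1]-276)<40);P=W[m];print('spindle',P.min(0),P.max(0))
# fork from fixed top and side
for n in('top','side'):
    f=load(n);W=pts(f); B=(W[...,0]>400)&(W[...,0]<660)&(W[...,1]>-480)&(W[...,1]<-340)
    I=f['img'].astype(int)
    b=B&(W[...,2]>8)&(W[...,2]<18)&(I.max(-1)<110); print(n,'board',cv2.minAreaRect(W[b][:,:2].astype(np.float32)),np.median(W[b][:,2]))
    h=B&(W[...,2]>40)&(W[...,2]<62); print(' handle',h.sum(),cv2.minAreaRect(W[h][:,:2].astype(np.float32)),np.median(W[h],0))
    t=B&(W[...,2]>0)&(W[...,2]<34)&(I.min(-1)>110)&(abs(W[...,1]+415)<40)&(W[...,0]>540); print(' tines',t.sum(),W[t].min(0),W[t].max(0),cv2.minAreaRect(W[t][:,:2].astype(np.float32)))
E
```

```text
[433.88419492 276.26966831 204.14782084] [1.79969154e+02 2.95677181e-02 1.79991571e+02]
1012 [480.62301343 245.10059535  31.02185809] [587.5913177  305.46802516  41.91371118] [509.56598713 272.9981373   36.07415781] ((534.05224609375, 275.816650390625), (106.65966796875, 60.385231018066406), 1.5477561950683594)
fin [492.00699017 275.35717291  67.94427415] ((493.60894775390625, 275.8622131347656), (24.497560501098633, 12.050538063049316), 0.2056419849395752)
spindle [579.2985081  262.1836786   76.00621205] [595.53782014 294.48777264  82.04664506]
top board ((536.638916015625, -407.9461975097656), (97.73709869384766, 229.777099609375), 86.87419128417969) 13.6671272781734
 handle 142 ((519.4483642578125, -405.01971435546875), (23.270389556884766, 84.82015228271484), 80.46408081054688) [ 516.36459853 -402.6766331    52.95154289]
 tines 149 [ 5.62448804e+02 -4.52727137e+02  2.03911262e-02] [ 658.77808807 -390.03810415   33.7434353 ] ((610.497314453125, -421.9417419433594), (96.02333068847656, 62.5936164855957), 0.7287911772727966)
side board ((531.576904296875, -410.3297119140625), (93.88165283203125, 229.0653533935547), 87.17121124267578) 15.350102426926064
 handle 214 ((516.6306762695312, -404.7947998046875), (23.631216049194336, 87.32654571533203), 80.19123077392578) [ 508.26020111 -405.29707079   54.98284348]
 tines 183 [ 566.88330213 -453.77325848   12.27269755] [ 652.38074048 -375.98544067   33.31529657] ((609.3485717773438, -412.96307373046875), (78.10308837890625, 83.78751373291016), 87.17784118652344)
```

arm_command([
  {"delta_pos":[-91,-30,0],"roll":1.4,"jaw":100},
  {"delta_pos":[-91,-60,0],"roll":2.8,"jaw":100},
  {"delta_pos":[-91,-90,0],"roll":4.2,"jaw":100},
  {"delta_pos":[-91,-120,0],"roll":5.6,"jaw":100},
  {"delta_pos":[-91,-150,0],"roll":7,"jaw":100},
  {"delta_pos":[-91,-180,0],"roll":8.4,"jaw":100},
  {"delta_pos":[-91,-210,0],"roll":9.8,"jaw":100},
  {"delta_pos":[-91,-240,0],"roll":11.2,"jaw":100},
  {"delta_pos":[-91,-270,0],"roll":12.6,"jaw":100},
  {"delta_pos":[-91,-300,0],"roll":14,"jaw":100},
  {"delta_pos":[-91,-330,0],"roll":15.4,"jaw":100},
  {"delta_pos":[-91,-350,0],"roll":16.8,"jaw":100},
  {"delta_pos":[-91,-370,0],"roll":18,"jaw":100},
  {"delta_pos":[-91,-370,0],"roll":18,"jaw":100},
])

```text
time_s: 7.67
ee_pos: [526.5, -97.8, 201.5]
ee_rot: [-179.9, 0.1, 89.5]
force: [0.6, 0.5, -0.4]
gripper_width: 91.6
gripper_force: 0.0
```

arm_command([
  {"delta_pos":[-30,0,0],"roll":1.4,"jaw":100},
  {"delta_pos":[-60,0,0],"roll":2.8,"jaw":100},
  {"delta_pos":[-90,0,0],"roll":4.2,"jaw":100},
  {"delta_pos":[-120,0,0],"roll":5.6,"jaw":100},
  {"delta_pos":[-150,0,0],"roll":7,"jaw":100},
  {"delta_pos":[-180,0,0],"roll":8.4,"jaw":100},
  {"delta_pos":[-210,0,0],"roll":9.8,"jaw":100},
  {"delta_pos":[-240,0,0],"roll":11.2,"jaw":100},
  {"delta_pos":[-270,0,0],"roll":12.6,"jaw":100},
  {"delta_pos":[-295,0,0],"roll":14,"jaw":100},
  {"delta_pos":[-311,0,0],"roll":15.4,"jaw":100},
  {"delta_pos":[-311,0,0],"roll":16.8,"jaw":100},
  {"delta_pos":[-311,0,0],"roll":18.2,"jaw":100},
  {"delta_pos":[-311,0,0],"roll":19.6,"jaw":100},
  {"delta_pos":[-311,0,0],"roll":19.9,"jaw":100},
  {"delta_pos":[-311,0,0],"roll":19.9,"jaw":100},
])

```text
time_s: 9.0
ee_pos: [525.9, -404.8, 201.4]
ee_rot: [-179.9, 0.1, -9.5]
force: [0.0, -0.4, 0.8]
gripper_width: 91.0
gripper_force: 0.0
```

```bash
python3 - <<'E'
from h import *
grab('wrist'); f=load('wrist'); W=wpts(f); I=f['img'].astype(int); cv2.imwrite('pics/w3.png',f['img']); print(f['ee_pos'],f['ee_rot'])
B=(W[...,0]>400)&(W[...,0]<665)&(W[...,1]>-480)&(W[...,1]<-340)
b=B&(W[...,2]>7)&(W[...,2]<40)&(I.max(-1)<130); print('board',cv2.minAreaRect(W[b][:,:2].astype(np.float32)),np.median(W[b][:,2]))
h=B&(W[...,2]>44)&(W[...,2]<62); P=W[h];print('handle',len(P),cv2.minAreaRect(P[:,:2].astype(np.float32)),np.median(P,0))
t=B&(W[...,2]>17)&(W[...,2]<30)&(W[...,0]>560); P=W[t];print('tines',len(P),P.min(0),P.max(0),cv2.minAreaRect(P[:,:2].astype(np.float32)))
E
```

```text
[ 525.90269935 -404.77134545  201.38838321] [-1.79924781e+02  1.21093020e-01 -9.52358067e+00]
board ((537.7837524414062, -410.0357666015625), (99.8725357055664, 229.27377319335938), 86.91413116455078) 13.010847230089126
handle 1483 ((519.3272094726562, -404.9527282714844), (23.852134704589844, 79.0129165649414), 80.04187774658203) [ 521.66889769 -405.08181939   52.61907353]
tines 1402 [ 569.99746271 -446.25808376   17.27817033] [ 626.59129788 -390.83807872   29.94260069] ((596.6282348632812, -418.4978332519531), (50.815391540527344, 52.74531936645508), 80.53572845458984)
```

View pics/w3.png

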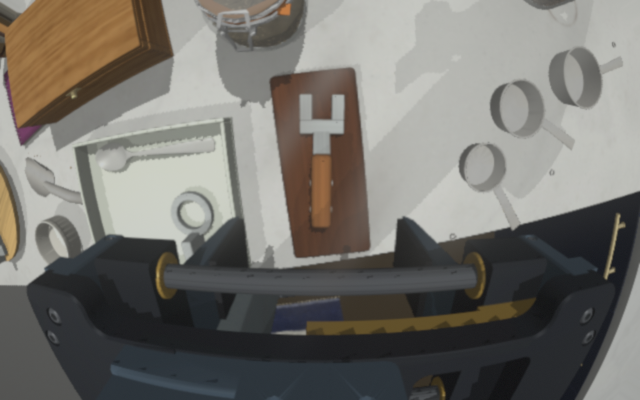

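The picture shows the fork with tines up at (321,97), handle at (320,190), and the board around it. Measured origin is about (532.3, -407.4), heading -9.6°. Descending and grasping.

arm_command([
  {"delta_pos":[6.5,1.5,40],"roll":0,"jaw":55},
  {"delta_pos":[6.5,1.5,80],"roll":0,"jaw":55},
  {"delta_pos":[6.5,1.5,115],"roll":0,"jaw":55},
  {"delta_pos":[6.5,1.5,140],"roll":0,"jaw":55},
  {"delta_pos":[6.5,1.5,160],"roll":0,"jaw":55},
  {"delta_pos":[6.5,1.5,171],"roll":0,"jaw":55},
  {"delta_pos":[6.5,1.5,176],"roll":0,"jaw":55},
  {"delta_pos":[6.5,1.5,176],"roll":0,"jaw":55},
  {"delta_pos":[6.5,1.5,176],"roll":0,"jaw":55},
], squeeze=50)

```text
time_s: 9.8
ee_pos: [532.5, -407.8, 28.3]
ee_rot: [180.0, -0.1, -9.6]
force: [0.5, -0.2, -0.5]
gripper_width: 50.5
gripper_force: 0.0
```

arm_command([
  {"delta_pos":[0,0,0],"roll":0,"jaw":0},
  {"delta_pos":[0,0,0],"roll":0,"jaw":0},
  {"delta_pos":[0,0,0],"roll":0,"jaw":0},
  {"delta_pos":[0,0,0],"roll":0,"jaw":0},
  {"delta_pos":[0,0,0],"roll":0,"jaw":0},
])

```text
time_s: 10.22
ee_pos: [531.9, -407.4, 28.1]
ee_rot: [180.0, -0.0, -9.6]
force: [-0.0, 1.3, 3.0]
gripper_width: 22.1
gripper_force: 50.0
```

arm_command([
  {"delta_pos":[0,0,-20],"roll":0,"jaw":0},
  {"delta_pos":[0,0,-55],"roll":0,"jaw":0},
  {"delta_pos":[0,0,-90],"roll":0,"jaw":0},
  {"delta_pos":[-8,-19,-125],"roll":0,"jaw":0},
  {"delta_pos":[-21,-52,-147],"roll":0,"jaw":0},
  {"delta_pos":[-36,-87,-147],"roll":-0.3,"jaw":0},
  {"delta_pos":[-51,-123,-147],"roll":-0.6,"jaw":0},
  {"delta_pos":[-66,-159,-147],"roll":-1,"jaw":0},
  {"delta_pos":[-80,-194,-147],"roll":-1.4,"jaw":0},
  {"delta_pos":[-95,-230,-147],"roll":-1.7,"jaw":0},
  {"delta_pos":[-110,-266,-147],"roll":-1.92,"jaw":0},
  {"delta_pos":[-125,-301,-147],"roll":-1.92,"jaw":0},
  {"delta_pos":[-139,-337,-147],"roll":-1.92,"jaw":0},
  {"delta_pos":[-154,-372,-147],"roll":-1.92,"jaw":0},
  {"delta_pos":[-169,-408,-147],"roll":-1.92,"jaw":0},
  {"delta_pos":[-183,-444,-147],"roll":-1.92,"jaw":0},
  {"delta_pos":[-198,-479,-147],"roll":-1.92,"jaw":0},
  {"delta_pos":[-213,-515,-147],"roll":-1.92,"jaw":0},
  {"delta_pos":[-220,-535,-147],"roll":-1.92,"jaw":0},
  {"delta_pos":[-220,-535,-147],"roll":-1.92,"jaw":0},
])

```text
time_s: 11.88
ee_pos: [403.1, 160.2, 174.6]
ee_rot: [-179.9, -0.0, 0.3]
force: [1.1, 0.6, -1.2]
gripper_width: 21.6
gripper_force: 50.0
```

arm_command([
  {"delta_pos":[-9,-35,0],"roll":0,"jaw":0},
  {"delta_pos":[-18,-70,0],"roll":0,"jaw":0},
  {"delta_pos":[-25,-100,15],"roll":0,"jaw":0},
  {"delta_pos":[-28,-116,35],"roll":0,"jaw":0},
  {"delta_pos":[-28,-116,60],"roll":0,"jaw":0},
  {"delta_pos":[-28,-116,75],"roll":0,"jaw":0},
  {"delta_pos":[-28,-116,80],"roll":0,"jaw":0},
  {"delta_pos":[-28,-116,80],"roll":0,"jaw":0},
  {"delta_pos":[-28,-116,80],"roll":0,"jaw":0},
])

```text
time_s: 12.63
ee_pos: [376.7, 272.6, 95.0]
ee_rot: [-180.0, -0.0, -0.0]
force: [0.5, 0.5, -1.1]
gripper_width: 21.7
gripper_force: 50.0
```

```bash
cat > m.py <<'E'
from h import *
import sys
grab('wrist'); f=load('wrist'); W=wpts(f); cv2.imwrite(f'pics/{sys.argv[1]}.png',f['img']); p=f['ee_pos']; print(p,f['ee_rot'])
z=W[...,2]; X=W[...,0];Y=W[...,1]
u=p[2]-14
t=(abs(z-u-8)<6)&(X>p[0]+58)&(X<p[0]+96)&(abs(Y-p[1])<32);P=W[t]
if len(P)>5: print('tines',len(P),np.median(P[:,2]),P.min(0),P.max(0),cv2.minAreaRect(P[:,:2].astype(np.float32)))
m=(z>62)&(z<75)&(X>450)&(X<590)&(abs(Y-276)<14);P=W[m]
print('fin',len(P),np.median(P,0),cv2.minAreaRect(P[:,:2].astype(np.float32)))
m=(z>76)&(z<90)&(abs(X-595)<40)&(abs(Y-276)<40);P=W[m]; print('spindle',P.min(0),P.max(0)); 
m=(z>32)&(z<42)&(X>475)&(X<600)&(abs(Y-276)<34);P=W[m]; print('clip',P.min(0),P.max(0))
m=(z>98)&(z<132)&(np.hypot(X-594.7,Y-276)<125);P=W[m]; print('jars',P.min(0),P.max(0)) if len(P) else 0
E
python3 m.py w4
```

```text
[376.6822466  272.6003427   94.98706071] [-1.79976102e+02 -4.49617043e-02 -4.29140192e-02]
tines 3259 88.06036433876736 [434.68425639 246.64176839  83.0394217 ] [468.60499587 297.24543794  90.29887455] ((451.6206359863281, 271.95263671875), (50.6348876953125, 33.8246955871582), 89.82860565185547)
fin 850 [493.80438487 275.73511001  68.00604085] ((494.3430480957031, 276.1109619140625), (13.304591178894043, 26.644813537597656), 89.94747924804688)Traceback (most recent call last):
  File "m.py", line 10, in <module>
    m=(z>76)&(z<90)&(abs(X-595)<40)&(abs(Y-276)<40);P=W[m]; print('spindle',P.min(0),P.max(0));
                                                                            ~~~~~^^^
    return umr_minimum(a, axis, None, out, keepdims, initial, where)
ValueError: zero-size array to reduction operation minimum which has no identity
```

View pics/w4.png

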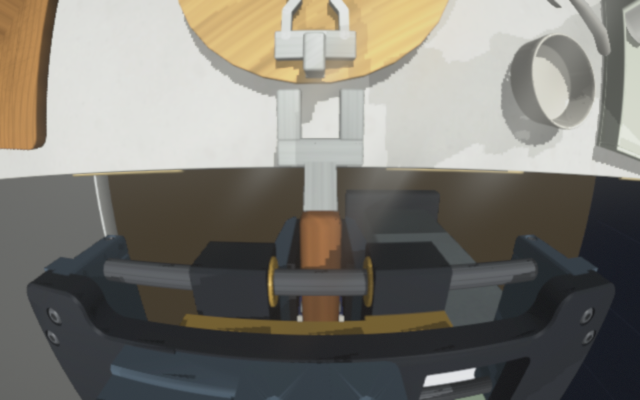

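The picture shows the fork tines ending at (290,92) and (351,92), in line with but slightly left-offset (4 mm) from the clip's fin at (315,50). I'll correct, lower and advance to just short of contact.

arm_command([
  {"delta_pos":[0,-3.8,15],"roll":0,"jaw":0},
  {"delta_pos":[0,-3.8,30],"roll":0,"jaw":0},
  {"delta_pos":[0,-3.8,42],"roll":0,"jaw":0},
  {"delta_pos":[0,-3.8,50],"roll":0,"jaw":0},
  {"delta_pos":[0,-3.8,53.7],"roll":0,"jaw":0},
  {"delta_pos":[0,-3.8,53.7],"roll":0,"jaw":0},
  {"delta_pos":[0,-3.8,53.7],"roll":0,"jaw":0},
  {"delta_pos":[3,-3.8,53.7],"roll":0,"jaw":0},
  {"delta_pos":[8,-3.8,53.7],"roll":0,"jaw":0},
  {"delta_pos":[14,-3.8,53.7],"roll":0,"jaw":0},
  {"delta_pos":[18,-3.8,53.7],"roll":0,"jaw":0},
  {"delta_pos":[18,-3.8,53.7],"roll":0,"jaw":0},
  {"delta_pos":[18,-3.8,53.7],"roll":0,"jaw":0},
])

```text
time_s: 13.77
ee_pos: [394.4, 276.7, 40.8]
ee_rot: [-180.0, -0.0, -0.0]
force: [-0.1, 0.2, -1.9]
gripper_width: 21.9
gripper_force: 50.0
```

```bash
sed -i 's/print(.spindle.*$/print("spindle",P.min(0),P.max(0)) if len(P) else 0/' m.py && python3 m.py w5
```

```text
[394.38898667 276.66362857  40.76865115] [-1.79991484e+02 -2.79736815e-03 -2.96431591e-02]
tines 3294 33.744811071853505 [452.40175819 250.75179042  28.81979508] [486.24011223 301.24540973  40.76805907] ((469.3021240234375, 276.0040283203125), (50.5109748840332, 33.805999755859375), 89.91434478759766)
fin 1650 [493.98346146 275.63097321  67.94648397] ((494.2889709472656, 275.600830078125), (13.814106941223145, 26.030378341674805), 89.90577697753906)
clip [475.00639588 245.67608919  32.01168493] [540.15752162 306.07818765  40.88020289]
```

arm_command([
  {"delta_pos":[4,0.4,0],"roll":0,"jaw":0},
  {"delta_pos":[8,0.4,0],"roll":0,"jaw":0},
  {"delta_pos":[12,0.4,0],"roll":0,"jaw":0},
  {"delta_pos":[16,0.4,0],"roll":0,"jaw":0},
  {"delta_pos":[20,0.4,0],"roll":0,"jaw":0},
  {"delta_pos":[24,0.4,0],"roll":0,"jaw":0},
  {"delta_pos":[28,0.4,0],"roll":0,"jaw":0},
  {"delta_pos":[32,0.4,0],"roll":0,"jaw":0},
  {"delta_pos":[36,0.4,0],"roll":0,"jaw":0},
  {"delta_pos":[40,0.4,0],"roll":0,"jaw":0},
  {"delta_pos":[40,0.4,0],"roll":0,"jaw":0},
])

```text
time_s: 14.73
ee_pos: [435.2, 276.5, 40.8]
ee_rot: [-180.0, -0.1, -0.0]
force: [0.1, 0.1, -0.4]
gripper_width: 21.5
gripper_force: 50.0
```

```bash
python3 m.py w6
```

```text
[435.18721724 276.4725577   40.82353757] [-1.79965451e+02 -7.16119644e-02 -1.75005320e-02]
tines 3824 34.05970588920803 [493.1984452  246.22295461  28.82579459] [531.18050935 305.25424171  37.95907484] ((512.1870727539062, 275.73101806640625), (37.97296905517578, 59.03248596191406), 0.024996483698487282)
fin 2746 [517.56140957 275.89753829  67.35865213] ((494.42340087890625, 275.9849548339844), (27.981651306152344, 88.8410873413086), 89.98965454101562)
clip [475.00970576 245.88092238  32.01303366] [581.20699954 305.83255715  41.99684491]
jars [470.4417532  241.28370538 121.28139239] [474.90332839 310.27626148 131.99650218]
```

View pics/w6.png

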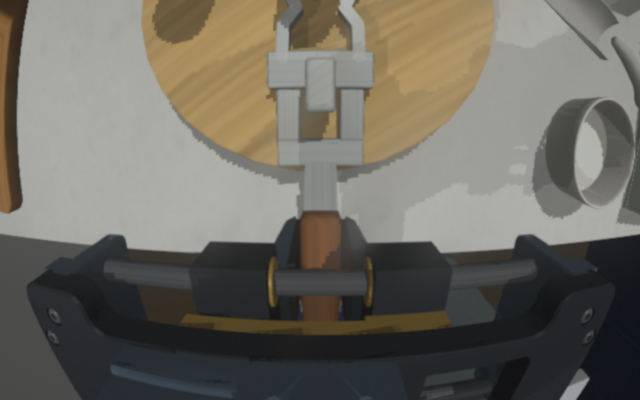

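The tines press squarely on either side of the tail (fin at (320,85)), and the clip is aligned. Driving on.

arm_command([
  {"delta_pos":[4,0,0],"roll":0,"jaw":0},
  {"delta_pos":[8,0,0],"roll":0,"jaw":0},
  {"delta_pos":[12,0,0],"roll":0,"jaw":0},
  {"delta_pos":[16,0,0],"roll":0,"jaw":0},
  {"delta_pos":[20,0,0],"roll":0,"jaw":0},
  {"delta_pos":[24,0,0],"roll":0,"jaw":0},
  {"delta_pos":[27,0,0],"roll":0,"jaw":0},
  {"delta_pos":[29,0,0],"roll":0,"jaw":0},
  {"delta_pos":[29,0,0],"roll":0,"jaw":0},
])

```text
time_s: 15.53
ee_pos: [464.3, 276.5, 41.0]
ee_rot: [-180.0, -0.1, -0.0]
force: [0.7, 0.3, -1.1]
gripper_width: 21.5
gripper_force: 50.0
```

arm_command([
  {"delta_pos":[1,0,0],"roll":0,"jaw":0},
  {"delta_pos":[2,0,0],"roll":0,"jaw":0},
  {"delta_pos":[2,0,0],"roll":0,"jaw":0},
])

```text
time_s: 15.78
ee_pos: [465.5, 276.3, 40.9]
ee_rot: [-180.0, -0.0, -0.0]
force: [-0.2, 0.8, -0.5]
gripper_width: 21.6
gripper_force: 50.0
```

arm_command([
  {"delta_pos":[1,0,0],"roll":0,"jaw":0},
  {"delta_pos":[2,0,0],"roll":0,"jaw":0},
  {"delta_pos":[2,0,0],"roll":0,"jaw":0},
])

```text
time_s: 16.03
ee_pos: [467.2, 276.3, 40.8]
ee_rot: [-180.0, -0.0, -0.0]
force: [0.0, 0.1, -2.3]
gripper_width: 21.7
gripper_force: 50.0
```

```bash
python3 m.py w7
```

```text
[467.22662645 276.28405768  40.80231205] [-1.79989325e+02 -1.54766238e-02 -5.35318175e-03]
tines 3809 33.94070992829994 [525.25226372 248.23287665  28.83214884] [563.22649897 307.17136235  37.957094  ] ((544.237060546875, 277.7126770019531), (58.936729431152344, 37.95982360839844), 89.96411895751953)
fin 4432 [492.47247215 276.64758934  66.56854905] ((520.4223022460938, 276.0046691894531), (27.955663681030273, 138.15293884277344), 89.99451446533203)
spindle [579.50729505 260.96719991  76.00366126] [596.98369683 294.53089365  83.5543901 ]
clip [483.68626765 247.60973206  32.00727147] [599.98941004 308.00512594  41.9995766 ]
jars [470.45977897 194.64326734  98.05033261] [507.19938556 357.28320385 131.99944533]
```

View pics/w7.png

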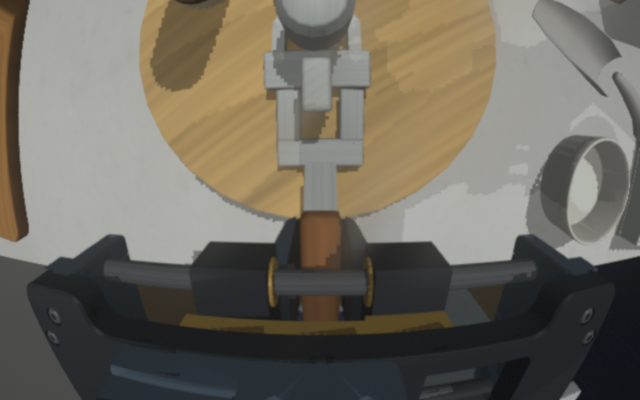

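The clip is on under the collar at (315,15), but no stop force yet. Keep pressing in small steps.

arm_command([
  {"delta_pos":[1,0,0],"roll":0,"jaw":0},
  {"delta_pos":[2,0,0],"roll":0,"jaw":0},
  {"delta_pos":[2,0,0],"roll":0,"jaw":0},
])

```text
time_s: 16.33
ee_pos: [469.1, 276.3, 40.7]
ee_rot: [-180.0, 0.0, -0.0]
force: [-0.4, 0.0, -1.2]
gripper_width: 21.7
gripper_force: 50.0
```

arm_command([
  {"delta_pos":[1,0,0],"roll":0,"jaw":0},
  {"delta_pos":[2,0,0],"roll":0,"jaw":0},
  {"delta_pos":[2,0,0],"roll":0,"jaw":0},
])

```text
time_s: 16.58
ee_pos: [470.1, 276.1, 40.6]
ee_rot: [180.0, 0.1, -0.0]
force: [-4.7, 1.0, 0.9]
gripper_width: 21.8
gripper_force: 50.0
```

arm_command([
  {"delta_pos":[1,0,0],"roll":0,"jaw":0},
  {"delta_pos":[2,0,0],"roll":0,"jaw":0},
  {"delta_pos":[2,0,0],"roll":0,"jaw":0},
])

```text
time_s: 16.83
ee_pos: [470.2, 276.0, 40.6]
ee_rot: [179.9, 0.3, -0.0]
force: [-8.3, 1.0, 3.8]
gripper_width: 21.8
gripper_force: 50.0
```

arm_command([
  {"delta_pos":[1,0,0],"roll":0,"jaw":0},
  {"delta_pos":[1,0,0],"roll":0,"jaw":0},
])

```text
time_s: 17.0
ee_pos: [470.3, 276.0, 40.7]
ee_rot: [179.9, 0.4, -0.0]
force: [-11.1, 1.9, 6.8]
gripper_width: 21.8
gripper_force: 50.0
```

```bash
python3 - <<'E'
from h import *
for n in('top','side'):
    f=grab(n);W=pts(f);k=foc(f)
    z=W[...,2]; m=(z>62)&(z<74)&(W[...,0]>480)&(W[...,0]<580)&(abs(W[...,1]-276)<20); print(n,'fin',m.sum(),np.median(W[m],0) if m.any() else 0)
    m=(z>76)&(z<88)&(np.hypot(W[...,0]-595,W[...,1]-276)<30); print('spindle',m.sum(),W[m].mean(0) if m.any() else 0)
f=load('wrist') if 0 else None
E
python3 m.py w8
```

```text
top fin 27 [560.3289545  275.80422919  69.13206912]
spindle 63 [595.52168829 276.47181696  81.24720121]
side fin 5 [484.91056574 287.66604231  70.48427184]
spindle 24 [598.6491583  279.38219083  83.4938823 ]
[470.27794889 275.98009776  40.67921937] [ 1.79932098e+02  4.12119842e-01 -2.05251046e-02]
tines 3848 33.47636479874419 [528.29371483 247.91985508  28.73867988] [566.2691048  307.3493992   37.84133533] ((547.2809448242188, 277.6340637207031), (37.97494888305664, 59.429473876953125), 0.0018860135460272431)
fin 4414 [495.13243322 276.48957569  66.4344454 ] ((519.9332885742188, 276.00006103515625), (27.965362548828125, 139.83578491210938), 89.99091339111328)
spindle [579.53655571 261.28734241  76.00599266] [599.81494896 294.9236175   83.83762228]
clip [486.76022427 247.39425157  32.00231103] [599.98001154 307.51289956  41.98904663]
jars [470.49039882 194.31076695  98.07762811] [510.96082785 356.35461511 131.99873466]
```

Motion has stalled at x≈470 with 11 N: a hard stop, with the clip origin within about 1 mm of the spindle axis. Backing the fork straight out, then lifting.

arm_command([
  {"delta_pos":[-6,0,0],"roll":0,"jaw":0},
  {"delta_pos":[-14,0,0],"roll":0,"jaw":0},
  {"delta_pos":[-28,0,0],"roll":0,"jaw":0},
  {"delta_pos":[-44,0,0],"roll":0,"jaw":0},
  {"delta_pos":[-50,0,-15],"roll":0,"jaw":0},
  {"delta_pos":[-50,0,-50],"roll":0,"jaw":0},
  {"delta_pos":[-30,0,-90],"roll":0,"jaw":0},
  {"delta_pos":[-5,0,-125],"roll":0,"jaw":0},
  {"delta_pos":[5,0,-140],"roll":0,"jaw":0},
  {"delta_pos":[5,0,-140],"roll":0,"jaw":0},
  {"delta_pos":[5,0,-140],"roll":0,"jaw":0},
])

```text
time_s: 18.07
ee_pos: [479.4, 276.2, 181.1]
ee_rot: [-180.0, -0.1, -0.0]
force: [-1.0, 1.1, -3.2]
gripper_width: 21.8
gripper_force: 50.0
```

```bash
python3 m.py w9; python3 - <<'E'
from h import *
f=load('wrist'); W=wpts(f);z=W[...,2]
m=(z>62)&(z<73)&(W[...,0]>520)&(W[...,0]<590)&(abs(W[...,1]-276)<15);P=W[m];print('fin',cv2.minAreaRect(P[:,:2].astype(np.float32)))
m=(z>76)&(z<88)&(np.hypot(W[...,0]-595,W[...,1]-276)<30);P=W[m];print('spindle',cv2.minEnclosingCircle(P[:,:2].astype(np.float32)),P.mean(0))
m=(z>31)&(z<42)&(W[...,0]>520)&(W[...,0]<650)&(abs(W[...,1]-276)<34);P=W[m];print('clip',P.min(0),P.max(0))
c=f['img'][0:220,160:480]; cv2.imwrite('pics/w9c.png',cv2.resize(c,None,fx=2.4,fy=2.4,interpolation=cv2.INTER_CUBIC))
E
```

```text
[479.44483932 276.20824928 181.12759212] [-1.79952289e+02 -9.86680098e-02 -4.12029406e-02]
tines 3263 174.22498410977042 [537.44700174 250.31361624 169.13040633] [571.25668486 300.7648486  176.94958073] ((554.344970703125, 275.5411682128906), (50.45680236816406, 33.798282623291016), 89.9695816040039)
fin 505 [562.29253595 277.46105684  67.91650615] ((567.9573364257812, 273.0018615722656), (38.615196228027344, 27.80563735961914), 9.436120986938477)
spindle [580.79321967 261.69768486  76.01527078] [613.46533175 294.85067317  83.34354339]
clip [562.79957144 247.50211617  32.37436713] [599.97960806 306.81880616  38.0478904 ]
jars [614.65900723 326.88011947  98.00915749] [651.36407232 369.57586293 126.562823  ]
fin ((567.3422241210938, 273.4051208496094), (37.682350158691406, 24.517406463623047), 5.636305332183838)
spindle ((596.7885131835938, 278.0414123535156), 17.104190826416016) [596.4310161  278.01764669  80.02255124]
clip [562.79957144 247.50211617  31.86866745] [631.45428479 306.81880616  38.0478904 ]
```

View pics/w9c.png

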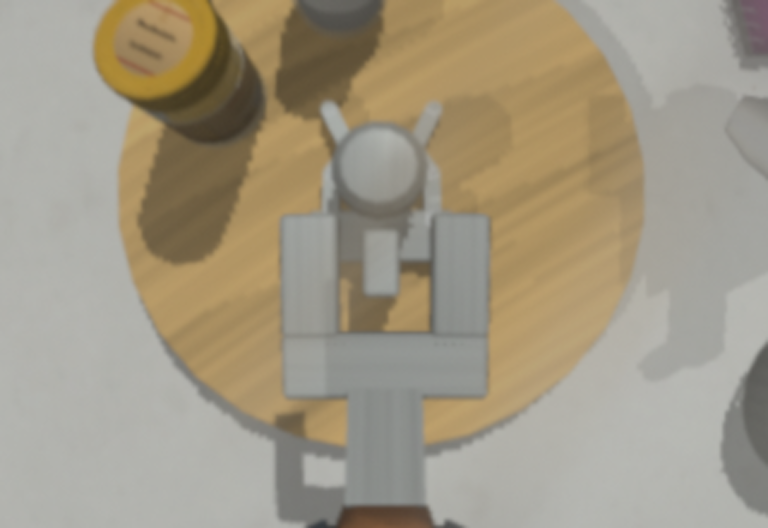

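The clip sits under the collar with the spindle head at (378,165), its jaws closed with tips past it at (330,110)/(432,110), and the jar and shaker untouched. Its throat is within about 1.5 mm of the axis, so it's home. Returning the fork.

arm_command([
  {"delta_pos":[1,15,0],"roll":0,"jaw":0},
  {"delta_pos":[3,45,0],"roll":0,"jaw":0},
  {"delta_pos":[6,82,0],"roll":0,"jaw":0},
  {"delta_pos":[9,120,0],"roll":0,"jaw":0},
  {"delta_pos":[12,158,0],"roll":0,"jaw":0},
  {"delta_pos":[15,196,0],"roll":0,"jaw":0},
  {"delta_pos":[17,234,0],"roll":0,"jaw":0},
  {"delta_pos":[20,272,0],"roll":0.2,"jaw":0},
  {"delta_pos":[23,310,0],"roll":0.4,"jaw":0},
  {"delta_pos":[26,348,0],"roll":0.62,"jaw":0},
  {"delta_pos":[29,386,0],"roll":0.62,"jaw":0},
  {"delta_pos":[32,424,0],"roll":0.62,"jaw":0},
  {"delta_pos":[34,462,0],"roll":0.62,"jaw":0},
  {"delta_pos":[37,500,0],"roll":0.62,"jaw":0},
  {"delta_pos":[40,538,0],"roll":0.62,"jaw":0},
  {"delta_pos":[43,576,0],"roll":0.62,"jaw":0},
  {"delta_pos":[46,614,0],"roll":0.62,"jaw":0},
  {"delta_pos":[48,650,0],"roll":0.62,"jaw":0},
  {"delta_pos":[50,674,0],"roll":0.62,"jaw":0},
  {"delta_pos":[51,685,0],"roll":0.62,"jaw":0},
])

```text
time_s: 19.78
ee_pos: [527.9, -411.5, 177.9]
ee_rot: [-179.9, 0.2, -3.2]
force: [0.2, -0.7, -1.8]
gripper_width: 21.6
gripper_force: 50.0
```

arm_command([
  {"delta_pos":[0,0,20],"roll":0,"jaw":0},
  {"delta_pos":[0,0,50],"roll":0,"jaw":0},
  {"delta_pos":[0,0,80],"roll":0,"jaw":0},
  {"delta_pos":[0,0,105],"roll":0,"jaw":0},
  {"delta_pos":[0,0,115],"roll":0,"jaw":0},
  {"delta_pos":[0,0,115],"roll":0,"jaw":0},
  {"delta_pos":[0,0,115],"roll":0,"jaw":0},
])

```text
time_s: 20.37
ee_pos: [529.8, -408.1, 65.6]
ee_rot: [-180.0, 0.1, -3.1]
force: [-0.7, -0.5, -1.5]
gripper_width: 21.7
gripper_force: 50.0
```

arm_command([
  {"delta_pos":[0.5,1,14],"roll":0,"jaw":0},
  {"delta_pos":[0.5,1,24],"roll":0,"jaw":0},
  {"delta_pos":[0.5,1,31],"roll":0,"jaw":0},
  {"delta_pos":[0.5,1,35],"roll":0,"jaw":0},
  {"delta_pos":[0.5,1,36.5],"roll":0,"jaw":0},
  {"delta_pos":[0.5,1,36.5],"roll":0,"jaw":0},
  {"delta_pos":[0.5,1,36.5],"roll":0,"jaw":0},
])

```text
time_s: 20.95
ee_pos: [530.7, -409.9, 29.7]
ee_rot: [180.0, -0.0, -3.1]
force: [0.3, -0.1, -1.1]
gripper_width: 21.6
gripper_force: 50.0
```

Lowering until there is a light touch, then release and retreat.

arm_command([
  {"delta_pos":[0,0,1],"roll":0,"jaw":0},
  {"delta_pos":[0,0,1.6],"roll":0,"jaw":0},
  {"delta_pos":[0,0,1.6],"roll":0,"jaw":0},
  {"delta_pos":[0,0,1.6],"roll":0,"jaw":0},
])

```text
time_s: 21.28
ee_pos: [530.8, -410.0, 28.1]
ee_rot: [180.0, -0.0, -3.1]
force: [-0.1, -0.9, 0.3]
gripper_width: 21.6
gripper_force: 50.0
```

arm_command([
  {"delta_pos":[0,0,0],"roll":0,"jaw":50},
  {"delta_pos":[0,0,0],"roll":0,"jaw":50},
  {"delta_pos":[0,0,0],"roll":0,"jaw":50},
  {"delta_pos":[0,0,0],"roll":0,"jaw":50},
  {"delta_pos":[0,0,-10],"roll":0,"jaw":50},
  {"delta_pos":[0,0,-35],"roll":0,"jaw":60},
  {"delta_pos":[0,0,-75],"roll":0,"jaw":100},
  {"delta_pos":[0,0,-115],"roll":0,"jaw":100},
  {"delta_pos":[0,0,-155],"roll":0,"jaw":100},
  {"delta_pos":[0,0,-180],"roll":0,"jaw":100},
  {"delta_pos":[0,0,-180],"roll":0,"jaw":100},
  {"delta_pos":[0,0,-180],"roll":0,"jaw":100},
])

```text
time_s: 22.28
ee_pos: [531.1, -410.3, 210.5]
ee_rot: [179.8, -0.2, -3.1]
force: [-0.0, 0.2, -1.0]
gripper_width: 89.1
gripper_force: 0.0
```

```bash
python3 - <<'E'
from h import *
grab('wrist'); f=load('wrist'); W=wpts(f); I=f['img'].astype(int); print(f['ee_pos'])
B=(W[...,0]>400)&(W[...,0]<665)&(W[...,1]>-480)&(W[...,1]<-340)
h=B&(W[...,2]>44)&(W[...,2]<62); P=W[h];print('handle',len(P),cv2.minAreaRect(P[:,:2].astype(np.float32)),np.median(P,0))
t=B&(W[...,2]>17)&(W[...,2]<30)&(W[...,0]>560); P=W[t];print('tines',len(P),np.median(P,0),cv2.minAreaRect(P[:,:2].astype(np.float32)))
g=grab('top'); W=pts(g); z=W[...,2]
m=(z>62)&(z<74)&(W[...,0]>480)&(W[...,0]<580)&(abs(W[...,1]-276)<20); print('fin',m.sum(),np.median(W[m],0))
s=g['img'][155:250,200:450]; a=cv2.resize(s,None,fx=2.6,fy=2.6,interpolation=cv2.INTER_CUBIC); b=f['img'][40:340]; b=cv2.resize(b,(650,305)); cv2.imwrite('pics/end.png',np.vstack([a,b]))
E
```

```text
[ 531.08984981 -410.27954491  210.45812422]
handle 1352 ((518.0473022460938, -410.2255859375), (21.68204689025879, 80.90892791748047), 86.4899673461914) [ 520.33244779 -409.93524689   52.66694985]
tines 1302 [ 592.52660216 -413.54530663   21.25870267] ((595.1233520507812, -414.1443786621094), (49.83712387084961, 52.8189811706543), 86.9036865234375)
fin 27 [563.99515061 273.49394376  68.60585079]
```

View pics/end.png

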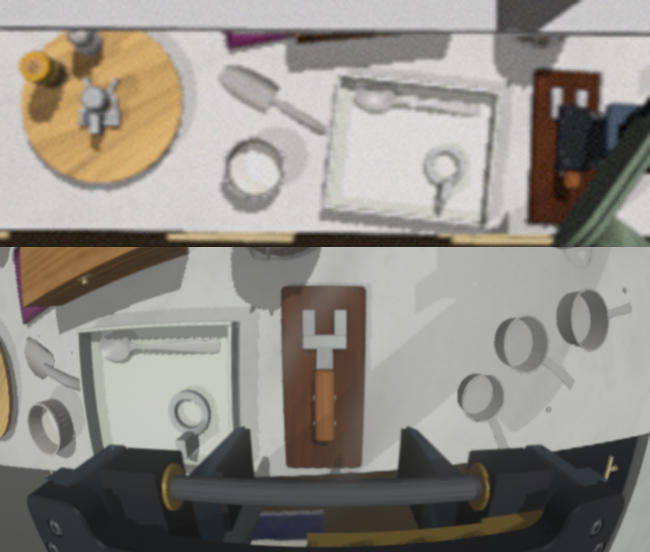

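The end picture shows the clip around the spindle at (97,100), jar and shaker standing where they were, spacer and spoon in the tray, and the fork flat along the middle of its board at (325,375). Handing in.

```bash
python3 -c "
from workcell import env
print(env.job_done())"
```

```text
the job is handed in; nothing more can be done
None
```

The job is handed in, verdict not shown: the fork drove the clip home on the spindle (hard stop at 11 N, throat within about 1.5 mm of the axis) and lies flat on the middle of its board; nothing else was moved; time 22 s.

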